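# Tidy the shoe-repair finishing bench

### The arm

A 6-joint arm with a two-finger parallel gripper is mounted at the origin on the work surface. World frame = base frame: x ahead of the robot, y to its left, z up, the work surface at z = 0. Lengths are in m, angles in degrees, forces in N, time in s.
With the tool pointing down it reaches from about 0.25 to 0.8 m from the base axis. Payload 8.5 kg.
Tool frame: the origin (TCP) lies midway between the tips of the shut fingers; the grasp point (between the pads) lies ctrl.tcp_to_grasp behind it (ctrl.tcp_to_grasp is the distance from the TCP to the grasp point, in m); z points along the fingers, y is the line along which they close (so a half turn about z gives the same grasp; the last joint's range is limited). The gripper opens to 85 mm and grips with 20 to 120 N. Pads are 22 mm wide; open, the fingers measure 114 mm over their backs; the gripper's body (76 mm by 85 mm) begins 54 mm behind the grasp point. The pads swing forward as they close: fully open they stand 13 mm farther back than shut.
Start: joints at [70.073, 13.648, -0.773, 75.585, 0, 90], TCP at [0.179, 0.494, 0.231] pointing down, gripper open.
Joint ranges: [-152.45, 152.45], [-59.26, 108.67], [-65.41, 83.53], [-104.44, 129.93], [-82.83, 76.93], [-180, 180]. Speed limits (degrees/s): [127.2, 127.2, 159.86, 180, 180, 180].

### API

Orientations are given as [roll, pitch, yaw] about the fixed x, y, z axes, in that order (R = Rz(yaw) Ry(pitch) Rx(roll)).
In Python, from plant import telemetry, cams, order, ctrl gives the robot as it stands. The module is installed in compiled form; this text tells all that it offers.
- The arm moves only by the shell command python3 -m jog 'ROWS' [FORCE]. ROWS is JSON, a list of rows, each a list of 3 entries, a list of its own where there are three numbers: the shift along the tool's x, y, z in mm, then the turn, a rotation vector about the tool's x, y, z in degrees, then the opening, from 0 (shut) to 1 (fully open). A call has 1 to 20 rows; each row shifts and turns the commanded pose from where the row before left it, along the tool's axes as they then stand; what a row does not reach is not made up. A row lasts 1/12 s, in which the tool goes at most 41.7 mm and 7.16 degrees, less where a joint would pass 70% of its speed; a pose out of reach is approached as far as the arm can. A call is refused whole if a number of a shift passes 41.7 or a number of a turn 7.16, either way. A call with a gripper value outside its range is refused whole. The fingers move at their own pace and stop on an object; FORCE is the grip in N (left out, the last holds). Time passes only in rows, so rows that do not move let the fingers close. It gives the time, the measured TCP pose, the force, the opening and the grip force at its end, in the units of the state.
- telemetry.read_state(): the state, without advancing time (a new reading comes with each control period).
- cams.capture(name): name is "scene" or "top" or "wrist"; returns a dict with "pixels" (480x640x3 uint8, red, green, blue), "fx", "fy", "cx", "cy" (pixels), "k1" (the pictures are not rectified: a ray, as slopes to the right and down, at radius r is drawn at 1 + k1 r^2 times it, then the intrinsics apply), "eye" and "attitude" of the camera in the world. Camera axes: x right, y down, z forward; pixel columns grow to the right and rows downward; lengths in m; the calibration is good to about 2 mm. A picture is of the moment at which its call begins. There is no depth.
- order.sign_off(): hands the job in; it is judged then, once.
The state is a dict: "clock": time; "joint_positions": joint angles; "joint_vel": joint speeds; "tau": joint torques, N m; "eef_pos": TCP position; "ee_rot": TCP orientation; "wrist_force": force on the tool from outside, world axes, zero at the start; "ft_torque": the same for the moment, N m; "grip_width": finger opening in m; "grip_force": force on a finger pad.
Only numpy, scipy, OpenCV 4.12 (cv2) and the standard library are available. Lean on these libraries where they do the work, as an engineer would, in place of code of your own. Each camera call takes 0.05 s, during which the arm holds its last target. There are 200 camera calls.

### The job

Put the finishing bench in order: slip both sanding wheels over the post of the spindle stand, the large wheel at the bottom and the small one lying on top of it. Lay each heel block flat in the square tray of its size (large heel in the large tray, small heel in the small tray) and stand the polish tin in the round wooden dish, all the right way up as they are now. Let go of everything and leave it at rest.

Things in the scene. Friction and masses are not known exactly. Their poses are not given: they have to be found in the camera images.
- wheel_large_mid (a point): Large sanding wheel: tan flat ring lying flat, 62 mm outside diameter, 30 mm high, with a 32 mm through bore. Point: its centre, half-way up (15 mm above its underside); z along the bore, up.
- wheel_small_mid (a point): Small sanding wheel: tan flat ring like the large one, 46 mm outside diameter, 30 mm high, the same 32 mm bore. Point: its centre, half-way up (15 mm above its underside); z along the bore, up.
- heel_large_mid (a point): Large shoe heel block: solid dark-brown D-shaped block lying flat, 64 mm long (its x, flat edge at -x, half-round back at +x), 60 mm wide between its straight sides (its y), 26 mm high. The straight sides run from x = -32 mm to +2 mm. Point: its centre, half-way up (13 mm above its underside); z up.
- heel_small_mid (a point): Small shoe heel block: the same D shape, 46 mm long (its x, flat edge at -x, round back at +x), 44 mm wide (its y), 26 mm high. The straight sides run from x = -23 mm to +1 mm. Point: its centre, half-way up (13 mm above its underside); z up.
- tin_mid (a point): Polish tin: closed round bare-metal tin without any hole, 60 mm diameter at the lid (upper 12 mm; 58 mm below it), 28 mm high. Point: its centre, half-way up (14 mm above its underside); z up.
- stand: Spindle stand, fixed: dark steel disc, 80 mm diameter and 6 mm thick, with one upright steel post, 16 mm diameter, in its centre; the post's rounded-off top is 52 mm above the table. Origin: centre of the underside, on the table and on the post's axis; z up.
- tray_large: Large light plywood square tray, fixed: 98 mm outside, 88 mm inside, walls 5 mm thick and 12 mm high over the table, floor 4 mm thick. Origin: centre of its underside, on the table; x and y along its walls, z up.
- tray_small: Small light plywood square tray, fixed: 72 mm outside, 62 mm inside, walls 5 mm thick and 12 mm high over the table, floor 4 mm thick. Origin: centre of its underside, on the table; x and y along its walls, z up.
- dish: Round light plywood dish, fixed: 92 mm outside diameter, 84 mm inside, rim 12 mm high over the table, floor 4 mm thick. Origin: centre of its underside, on the table; z up.
Things that resemble listed ones, but are neither listed nor needed, are in the scene too. Several things look just like the part that bears tin_mid: the one meant starts nearest to the robot's base. What is shaped like the part that bears wheel_small_mid but green is not meant.

How it is judged:
By the outcome, as a careful person would: the job done as asked, in the order asked, and still so for the second after the job is handed in, with the robot touching nothing.
It also fails if it takes over 112 s, if anything falls off the work surface, if the arm or the gripper's body presses on something with over 40 N, if the wrist force passes 120 N, or if a joint passes its speed limit or range.

## Working session

There is one attempt and no reset: what is moved stays moved. The work goes in short steps, Python scripts to look and compute and a shell command to move; the robot and the scene stay as the last step left them, time stands still between calls to the robot, and variables do not carry over. Pictures are saved under pics/ and viewed, at most 14 in all, crops included, and the job is handed in when it is done.

```bash
mkdir -p pics
cat > h.py <<'E'
import numpy as np, cv2
from plant import telemetry, cams, order, ctrl
from scipy.spatial.transform import Rotation as R
def att(c):
    a=np.array(c["attitude"],float)
    return a if a.shape==(3,3) else R.from_euler('xyz',a,degrees=True).as_matrix()
def cap(name,fn=None):
    c=cams.capture(name)
    if fn: cv2.imwrite('pics/'+fn,c["pixels"][:,:,::-1])
    return c
def ray(c,u,v,z):
    d=np.array([(u-c["cx"])/c["fx"],(v-c["cy"])/c["fy"]]);s=d.copy()
    for _ in range(20): s=d/(1+c["k1"]*(s@s))
    w=att(c)@np.array([s[0],s[1],1]);e=np.array(c["eye"],float)
    return e+w*(z-e[2])/w[2]
E
python3 - <<'E'
from h import *
for n in("scene","top","wrist"):
    c=cap(n,n+'0.png');print(n,{k:v for k,v in c.items() if k!='pixels'})
print(ctrl.tcp_to_grasp,telemetry.read_state())
E
```

```text
scene {'fx': 545.9450769807293, 'fy': 545.9450769807293, 'cx': 317.5888697969148, 'cy': 241.56627532049134, 'k1': -0.049041799255448666, 'eye': array([1.02103085, 0.29536337, 0.88341924]), 'attitude': array([-144.425761  ,    0.50302318,  120.44649596])}
top {'fx': 555.6053754742424, 'fy': 555.6053754742424, 'cx': 331.17203302355705, 'cy': 246.36057458790359, 'k1': -0.09825575311564648, 'eye': array([0.41239701, 0.00396819, 1.17693118]), 'attitude': array([-174.59186585,    0.40932316,  -89.97293257])}
wrist {'fx': 377.7811771945485, 'fy': 377.7811771945485, 'cx': 319.01121258056384, 'cy': 238.87325732957004, 'k1': -0.08247675838727601, 'eye': array([0.10407963, 0.52077532, 0.3734305 ]), 'attitude': array([1.61826078e+02, 5.92833893e-02, 7.01207083e+01])}
0.0187 {'clock': 0.15, 'joint_positions': array([ 7.00724576e+01,  1.36751171e+01, -8.03721578e-01,  7.55843248e+01,
        2.53101697e-03,  9.00000264e+01]), 'joint_vel': array([-0.03113938, -0.12485244,  0.15520721, -0.00424168, -0.03520875,
       -0.07287359]), 'tau': array([-1.02123711e-03, -5.39079165e+01,  3.46597373e+01,  1.44804406e-02,
       -5.88375360e-05,  1.29792531e-05]), 'eef_pos': array([0.1788217 , 0.4932883 , 0.23082093]), 'ee_rot': array([-1.79936837e+02, -2.53098636e-03,  1.60072428e+02]), 'wrist_force': array([ 0.33121266, -0.71817808,  0.02978128]), 'ft_torque': array([0.01473922, 0.00382308, 0.00061077]), 'grip_force': 0.0, 'grip_width': 0.08536297425999002}
```

View pics/top0.png

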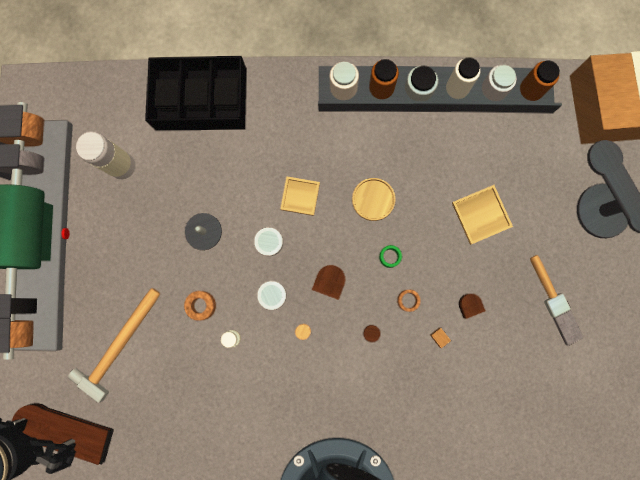

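View pics/scene0.png

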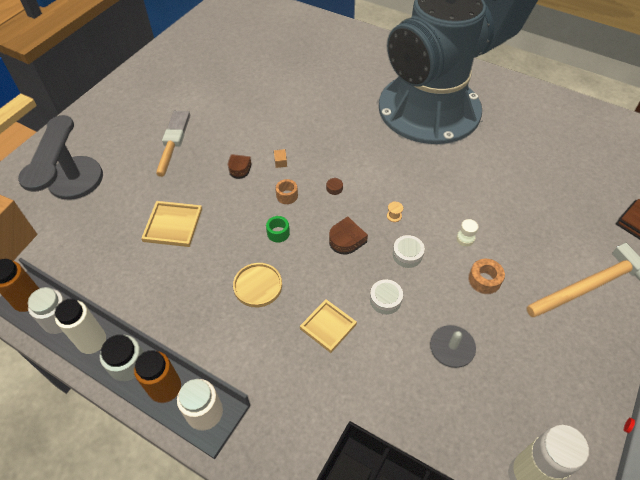

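Candidates (top view):
- **Tins:** (272,295) and (268,241). The first is nearer the base, so that is the one.
- **Small wheel:** tan ring at (409,300). The green one at (391,256) is not meant.
- **Large wheel:** (199,306).
- **Heels:** large at (329,281), small at (471,305). The brown disc at (372,333) is a distractor.
- **Trays:** small at (300,196), large at (482,214).
- **Dish:** (374,199).
- **Stand:** (203,231).

```bash
cat > m.py <<'E'
from h import *
import sys
seeds={'wl':(199,306,.015),'ws':(409,300,.015),'hl':(329,281,.013),'hs':(471,305,.013),'tin':(272,295,.014),'stand':(203,231,.003),'tl':(482,214,.006),'ts':(300,196,.006),'dish':(374,199,.006)}
c=cap('top');im=c['pixels'].astype(int)
bg=cv2.medianBlur(c['pixels'],61).astype(int)
d=np.abs(im-bg).max(2)
hsv=cv2.cvtColor(c['pixels'],cv2.COLOR_RGB2HSV).astype(int)
m=((d>28)).astype(np.uint8)*255
m=cv2.morphologyEx(m,cv2.MORPH_OPEN,np.ones((3,3)))
cs,_=cv2.findContours(m,cv2.RETR_EXTERNAL,cv2.CHAIN_APPROX_NONE)
vis=c['pixels'][:,:,::-1].copy()
for n,(u,v,z) in seeds.items():
    k=max(cs,key=lambda k:cv2.pointPolygonTest(k,(u,v),True))
    cv2.drawContours(vis,[k],-1,(255,0,255),1)
    p=np.array([ray(c,*q[0],z)[:2] for q in k])*1000
    M=cv2.moments(p.astype(np.float32).reshape(-1,1,2));cen=(M['m10']/M['m00'],M['m01']/M['m00'])
    r=cv2.minAreaRect(p.astype(np.float32))
    print(n,'cen',np.round(cen,1),'rect c',np.round(r[0],1),np.round(r[1],1),round(r[2],1),'px',np.round(k.reshape(-1,2).mean(0)))
cv2.imwrite('pics/topm.png',cv2.resize(vis[160:360,160:520],None,fx=2.2,fy=2.2,interpolation=cv2.INTER_CUBIC))
E
python3 m.py
```

```text
wl cen [398.5 288.3] rect c [398.  288.5] [60.7 65.9] 0.9 px [200. 305.]
ws cen [ 409.7 -148.2] rect c [ 409. -148.] [46.  43.7] 89.5 px [408. 300.]
hl cen [449.4  15.4] rect c [451.6  14.5] [61.5 65.1] 69.5 px [329. 282.]
hs cen [ 398.7 -279.2] rect c [ 400.6 -278.7] [49.1 50.1] 21.1 px [470. 305.]
tin cen [420.6 138.1] rect c [420.4 138.1] [58.5 58.8] 0.4 px [271. 295.]
stand cen [556.3 287.6] rect c [555.8 287.2] [80.2 78.2] 1.2 px [203. 231.]
tl cen [ 592.5 -310.2] rect c [ 592.6 -310.3] [100.2 103.2] 22.9 px [482. 214.]
ts cen [632.5  80. ] rect c [632.6  80.3] [73.6 74.9] 80.0 px [300. 196.]
dish cen [625.2 -77.5] rect c [625. -78.] [91. 92.] 0.0 px [373. 199.]
```

View pics/topm.png

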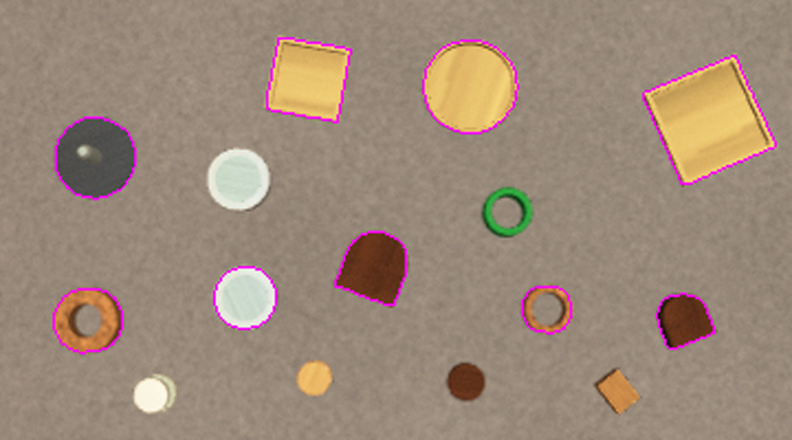

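The picture shows every contour tightly outlined, and the sizes match the descriptions. Chosen parts are the tin at px (272,295), and the tan ring at (409,300) as the small wheel. I start with the large wheel.

```bash
cat > g.py <<'E'
from h import *
import sys
s=telemetry.read_state();Rm=R.from_euler('xyz',s['ee_rot'],degrees=True)
print('clk %.2f'%s['clock'],'pos',np.round(s['eef_pos']*1000,1),'rot',np.round(s['ee_rot'],1),'j',np.round(s['joint_positions']).astype(int),'w %.1f'%(s['grip_width']*1000))
t=np.array([float(a) for a in sys.argv[1:4]]);yaw=float(sys.argv[4]) 
print('tool shift',np.round(Rm.inv().apply(t-s['eef_pos']*1000),1),'turn',np.round((Rm.inv()*R.from_euler('xyz',[180,0,yaw],degrees=True)).as_rotvec(degrees=True),1))
E
python3 -m jog '[[[-27.6,-11.8,11],[0,0,0],1],[[-27.6,-11.8,11],[0,0,0],1],[[-27.6,-11.8,11],[0,0,0],1],[[-27.6,-11.8,11],[0,0,0],1],[[-27.6,-11.8,11],[0,0,0],1],[[-27.6,-11.8,11],[0,0,0],1],[[-27.6,-11.8,11],[0,0,0],1],[[-27.6,-11.8,11],[0,0,0],1],[[-27.6,-11.8,11],[0,0,0],1],[[-27.6,-11.8,11],[0,0,0],1],[[0,0,0],[0,0,0],1],[[0,0,0],[0,0,0],1]]' 40
python3 g.py 398.5 288.3 2 160
python3 -c "
from h import *
cap('wrist','w1.png')"
```

```text
clock: 1.2
eef_pos: [0.3986, 0.2872, 0.1206]
ee_rot: [-179.9, -0.1, 159.9]
wrist_force: [-0.3, -0.3, -0.3]
grip_width: 0.0853
grip_force: 0.0
clk 1.20 pos [398.6 287.2 120.6] rot [-1.799e+02 -1.000e-01  1.599e+02] j [ 36  14 -17  59   0  56] w 85.3
tool shift [  0.3   1.2 118.6] turn [-0.1 -0.1 -0.1]
```

View pics/w1.png

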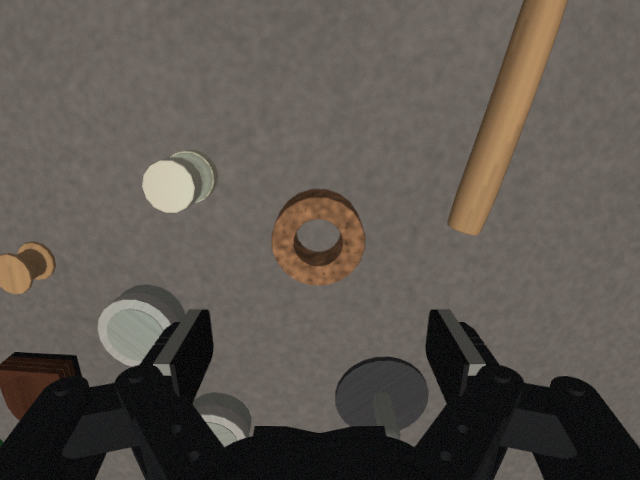

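The wheel is centred between the fingers at about (319,240), and the tool tracked within 1 mm. I go down and grip.

```bash
python3 -m jog '[[[0,0.6,20],[0,0,0],1],[[0,0.6,24],[0,0,0],1],[[0,0,24],[0,0,0],1],[[0,0,20],[0,0,0],1],[[0,0,17],[0,0,0],1],[[0,0,13],[0,0,0],1],[[0,0,0],[0,0,0],0],[[0,0,0],[0,0,0],0],[[0,0,0],[0,0,0],0],[[0,0,0],[0,0,0],0],[[0,0,0],[0,0,0],0],[[0,0,0],[0,0,0],0],[[0,0,0],[0,0,0],0]]' 40; python3 g.py 398 288 80 160
```

```text
clock: 2.33
eef_pos: [0.399, 0.2902, 0.0041]
ee_rot: [179.9, 0.0, 160.1]
wrist_force: [-1.5, 0.9, 7.0]
grip_width: 0.0607
grip_force: 44.3
clk 2.33 pos [399.  290.2   4.1] rot [179.9   0.  160.1] j [ 36  21 -27  42   0  56] w 60.7
tool shift [  0.1  -2.3 -75.9] turn [0.1 0.  0.1]
```

```bash
python3 -m jog '[[[0,0,-15],[0,0,0],0],[[0,0,-30],[0,0,0],0],[[0,0,-35],[0,0,0],0],[[-15,5,0],[0,0,0],0],[[-30,10.3,0],[0,0,0],0],[[-30,10.3,0],[0,0,0],0],[[-30,10.3,0],[0,0,0],0],[[-28.8,10.3,0],[0,0,0],0],[[-15,5.1,0],[0,0,0],0],[[0,0,0],[0,0,0],0],[[0,0,0],[0,0,0],0]]'; python3 g.py 556.3 287.5 12 160
python3 -c "
from h import *
cap('wrist','w2.png')"
```

```text
clock: 3.25
eef_pos: [0.5563, 0.2866, 0.0826]
ee_rot: [-179.9, -0.0, 160.0]
wrist_force: [0.1, -0.2, -2.3]
grip_width: 0.0606
grip_force: 44.6
clk 3.25 pos [556.3 286.6  82.6] rot [-179.9   -0.   160. ] j [27 28 -1 61  0 47] w 60.6
tool shift [ 0.2  0.9 70.6] turn [-0.1 -0.   0. ]
```

View pics/w2.png

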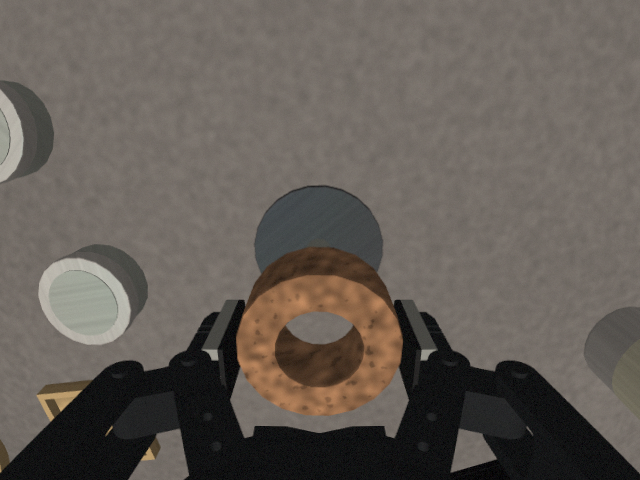

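The wheel is held level. The disc centre (about 319,248) lines up sideways and the post is hidden behind the wheel. I check the fore-aft alignment numerically.

```bash
python3 -c "
from h import *
c=cap('wrist')
print(ray(c,320,331,.1085)*1000)
for u,v in((255,245),(383,245),(319,186)): print(ray(c,u,v,.006)*1000)"
```

```text
[549.26254763 289.66562873 108.5       ]
[538.50392187 251.14004011   6.        ]
[565.32925118 325.27921824   6.        ]
[517.56902796 300.65810819   6.        ]
```

```bash
python3 -m jog '[[[0,0,20],[0,0,0],0],[[0,0,22],[0,0,0],0],[[0,0,18],[0,0,0],0],[[0,0,12],[0,0,0],0],[[0,0,0],[0,0,0],0],[[0,0,0],[0,0,0],0],[[0,0,0],[0,0,0],1],[[0,0,0],[0,0,0],1],[[0,0,0],[0,0,0],1],[[0,0,0],[0,0,0],1],[[0,0,0],[0,0,0],1],[[0,0,-25],[0,0,0],1],[[0,0,-35],[0,0,0],1],[[0,0,-35],[0,0,0],1],[[0,0,0],[0,0,0],1]]'; python3 g.py 409.5 -148 120 160
python3 -c "
from h import *
cap('wrist','w3.png')"
```

```text
clock: 4.6
eef_pos: [0.559, 0.2887, 0.1132]
ee_rot: [179.6, 0.4, 160.1]
wrist_force: [1.0, 0.8, 1.1]
grip_width: 0.0853
grip_force: 0.0
clk 4.60 pos [559.  288.7 113.2] rot [179.6   0.4 160.1] j [27 27  1 64  0 47] w 85.3
tool shift [  -8.4 -461.4   -9.9] turn [0.4 0.4 0.1]
```

View pics/w3.png

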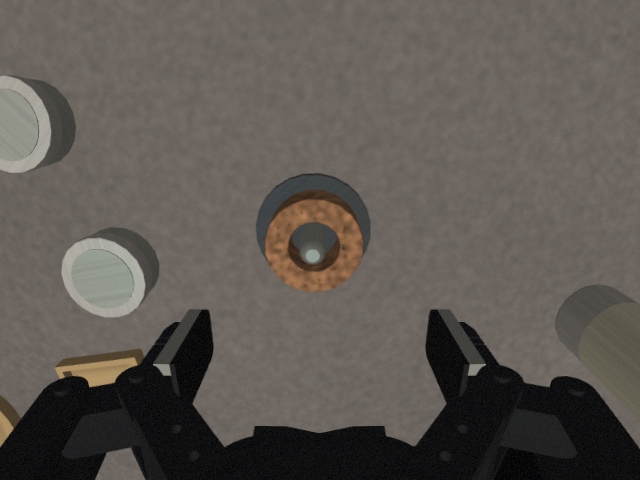

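The large wheel lies flat on the stand disc, with the post tip visible inside its bore at (312,256). Next is the small wheel.

```bash
python3 -m jog '[[[0,-20,0],[0,0,0],1],[[0,-36,0],[0,0,0],1],[[0,-39,0],[0,0,0],1],[[0,-39,0],[0,0,0],1],[[0,-39,0],[0,0,0],1],[[-1,-39,0],[0,0,0],1],[[-1,-39,0],[0,0,0],1],[[-1,-39,0],[0,0,0],1],[[-1,-39,0],[0,0,0],1],[[-1,-39,0],[0,0,0],1],[[-1,-39,0],[0,0,0],1],[[-1,-34,0],[0,0,0],1],[[-1,-20,0],[0,0,0],1],[[0,0,0],[0,0,0],1],[[0,0,0],[0,0,0],1]]'; python3 g.py 409.5 -148 4 160
```

```text
clock: 5.9
eef_pos: [0.4057, -0.1497, 0.1059]
ee_rot: [180.0, -0.0, 159.9]
wrist_force: [0.7, 0.1, -0.0]
grip_width: 0.0853
grip_force: 0.0
clk 5.90 pos [ 405.7 -149.7  105.9] rot [180.   -0.  159.9] j [-20  10 -26  55   0   0] w 85.3
tool shift [ -3.1   2.9 101.9] turn [ 0.  -0.  -0.1]
```

```bash
python3 -m jog '[[[-1.5,1.5,20],[0,0,0],1],[[-1.5,1.5,24],[0,0,0],1],[[0,0,24],[0,0,0],1],[[0,0,19],[0,0,0],1],[[0,0,11],[0,0,0],1],[[0,0,0],[0,0,0],0],[[0,0,0],[0,0,0],0],[[0,0,0],[0,0,0],0],[[0,0,0],[0,0,0],0],[[0,0,0],[0,0,0],0],[[0,0,0],[0,0,0],0],[[0,0,0],[0,0,0],0],[[0,0,0],[0,0,0],0],[[0,0,0],[0,0,0],0]]' 30; python3 g.py 556 287 120 160
```

```text
clock: 7.07
eef_pos: [0.411, -0.1471, 0.0093]
ee_rot: [180.0, 0.1, 160.1]
wrist_force: [-0.7, 2.2, 6.8]
grip_width: 0.0448
grip_force: 31.1
clk 7.07 pos [ 411.  -147.1    9.3] rot [1.800e+02 1.000e-01 1.601e+02] j [-20  17 -34  40   0   0] w 44.8
tool shift [  11.4  457.6 -110.4] turn [0.  0.1 0.1]
```

```bash
python3 -m jog '[[[0,0,-18],[0,0,0],0],[[0,0,-34],[0,0,0],0],[[0,0,-34],[0,0,0],0],[[0,20,-25],[0,0,0],0],[[1,35,0],[0,0,0],0],[[1,38,0],[0,0,0],0],[[1,38,0],[0,0,0],0],[[1,38,0],[0,0,0],0],[[1,38,0],[0,0,0],0],[[1,38,0],[0,0,0],0],[[1,38,0],[0,0,0],0],[[1,38,0],[0,0,0],0],[[1,38,0],[0,0,0],0],[[1,38,0],[0,0,0],0],[[1,35,0],[0,0,0],0],[[0.4,25.6,0],[0,0,0],0],[[0,0,0],[0,0,0],0],[[0,0,0],[0,0,0],0],[[0,0,0],[0,0,0],0]]'; python3 g.py 556 287 46 160
python3 -c "
from h import *
cap('wrist','w4.png')"
```

```text
clock: 8.65
eef_pos: [0.5549, 0.2863, 0.1191]
ee_rot: [-179.9, -0.0, 160.1]
wrist_force: [0.1, 0.5, -1.0]
grip_width: 0.0451
grip_force: 31.4
clk 8.65 pos [554.9 286.3 119.1] rot [-179.9   -0.   160.1] j [27 26  2 65  0 47] w 45.1
tool shift [-0.8  1.1 73.1] turn [-0.1 -0.   0.1]
```

View pics/w4.png

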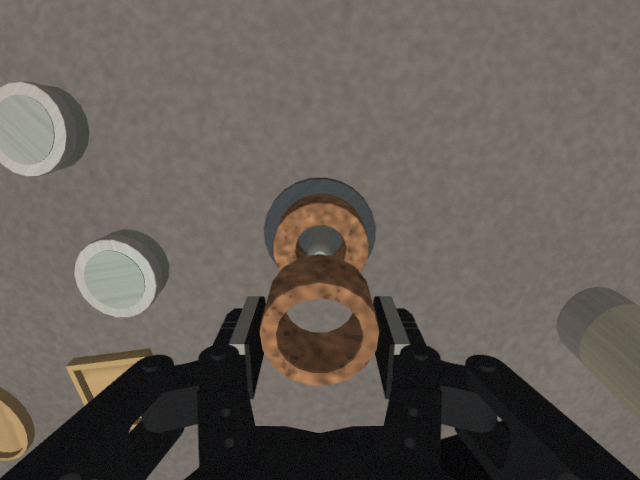

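The small wheel at (320,325) is lined up with the post at (320,256). I lower it, release and go up.

```bash
python3 -m jog '[[[-0.8,1,20],[0,0,0],0],[[0,0,22],[0,0,0],0],[[0,0,19],[0,0,0],0],[[0,0,12],[0,0,0],0],[[0,0,0],[0,0,0],0],[[0,0,0],[0,0,0],0],[[0,0,0],[0,0,0],0.75],[[0,0,0],[0,0,0],0.75],[[0,0,0],[0,0,0],0.75],[[0,0,0],[0,0,0],0.8],[[0,0,0],[0,0,0],0.8],[[0,0,-20],[0,0,0],1],[[0,0,-30],[0,0,0],1],[[0,0,-25],[0,0,0],1],[[0,0,0],[0,0,0],1],[[0,0,0],[0,0,0],1]]'; python3 g.py 420.5 138 110 160
python3 -c "
from h import *
cap('wrist','w5.png')"
```

```text
clock: 10.03
eef_pos: [0.5575, 0.2882, 0.123]
ee_rot: [179.9, 0.1, 160.1]
wrist_force: [-0.1, -0.6, 0.1]
grip_width: 0.0852
grip_force: 0.0
clk 10.03 pos [557.5 288.2 123. ] rot [1.799e+02 1.000e-01 1.601e+02] j [27 26  2 66  0 47] w 85.2
tool shift [  77.7 -187.9   12.3] turn [0.1 0.1 0.1]
```

View pics/w5.png

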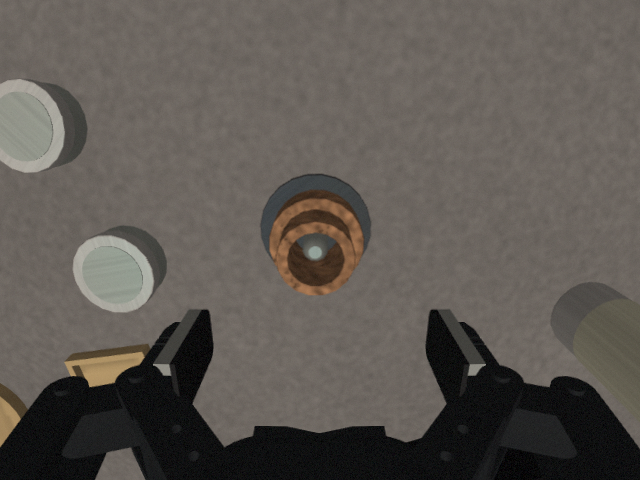

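The small wheel lies on the large one, with the post tip visible at (316,252) inside both bores. Next is the tin.

```bash
python3 -m jog '[[[8,-18,0],[0,0,0],1],[[14,-34,2],[0,0,0],1],[[14,-34,2],[0,0,0],1],[[14,-34,2],[0,0,0],1],[[14,-34,2],[0,0,0],1],[[9,-22,2],[0,0,0],1],[[5,-12,2],[0,0,0],1],[[0,0,0],[0,0,0],1],[[0,0,0],[0,0,0],1]]'; python3 g.py 420.5 138 6 160
python3 -c "
from h import *
cap('wrist','w6.png')"
```

```text
clock: 10.83
eef_pos: [0.4186, 0.137, 0.1087]
ee_rot: [-180.0, -0.0, 160.0]
wrist_force: [0.8, 0.4, 0.8]
grip_width: 0.0852
grip_force: 0.0
clk 10.83 pos [418.6 137.  108.7] rot [-180.   -0.  160.] j [ 18  10 -24  55   0  38] w 85.2
tool shift [ -1.6   1.6 102.7] turn [-0. -0.  0.]
```

View pics/w6.png

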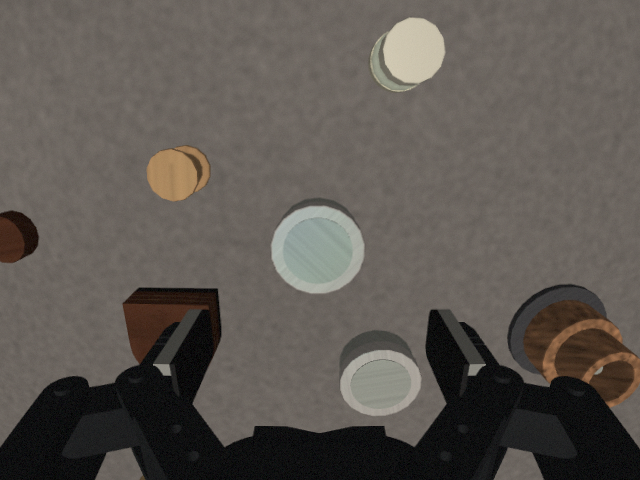

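The tin (nearest the base, at (318,250)) is centred between the fingers, and its lookalike is at (380,382). I go down and grip.

```bash
python3 -m jog '[[[-1.6,1.6,20],[0,0,0],1],[[0,0,26],[0,0,0],1],[[0,0,26],[0,0,0],1],[[0,0,19],[0,0,0],1],[[0,0,12],[0,0,0],1],[[0,0,0],[0,0,0],0],[[0,0,0],[0,0,0],0],[[0,0,0],[0,0,0],0],[[0,0,0],[0,0,0],0],[[0,0,0],[0,0,0],0],[[0,0,0],[0,0,0],0],[[0,0,0],[0,0,0],0]]' 40; python3 g.py 625 -77.5 80 160
```

```text
clock: 11.88
eef_pos: [0.4215, 0.1385, 0.0067]
ee_rot: [180.0, 0.0, 160.1]
wrist_force: [-0.4, 0.0, -0.5]
grip_width: 0.0582
grip_force: 42.9
clk 11.88 pos [421.5 138.5   6.7] rot [180.    0.  160.1] j [ 18  17 -33  40   0  38] w 58.2
tool shift [-265.  -133.7  -73.1] turn [0.  0.  0.1]
```

```bash
python3 -m jog '[[[0,0,-15],[0,0,0],0],[[0,0,-30],[0,0,0],0],[[-16,-8,-30],[0,0,0],0],[[-32,-16,0],[0,0,0],0],[[-34,-17,0],[0,0,0],0],[[-34,-17,0],[0,0,0],0],[[-34,-17,0],[0,0,0],0],[[-34,-17,0],[0,0,0],0],[[-34,-17,0],[0,0,0],0],[[-30,-15,0],[0,0,0],0],[[-17,-9.7,0],[0,0,0],0],[[0,0,0],[0,0,0],0],[[0,0,0],[0,0,0],0],[[0,0,0],[0,0,0],0]]'; python3 g.py 625 -77.5 11 160
python3 -c "
from h import *
cap('wrist','w7.png')"
```

```text
clock: 13.05
eef_pos: [0.6239, -0.0773, 0.081]
ee_rot: [-180.0, -0.1, 160.1]
wrist_force: [-0.7, -0.2, -0.5]
grip_width: 0.0586
grip_force: 43.2
clk 13.05 pos [623.9 -77.3  81. ] rot [-1.800e+02 -1.000e-01  1.601e+02] j [-7 28 -1 61  0 13] w 58.6
tool shift [-1.2  0.2 70. ] turn [-0.  -0.1  0.1]
```

View pics/w7.png

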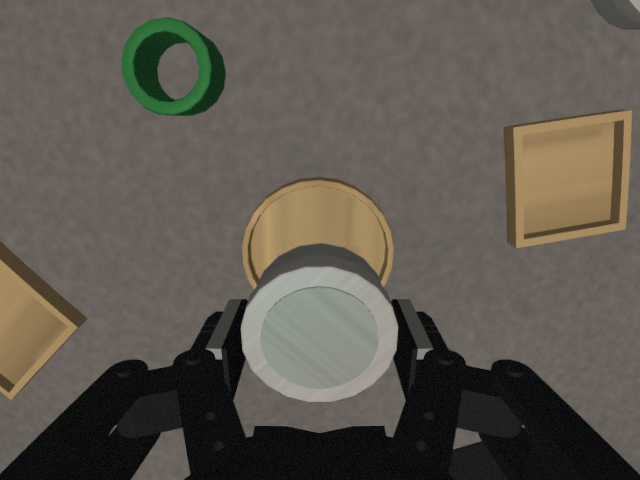

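The tin is level and sideways over the dish centre (column about 318). I lower it and check the force before letting go.

```bash
python3 -m jog '[[[-1,0,18],[0,0,0],0],[[0,0,22],[0,0,0],0],[[0,0,16],[0,0,0],0],[[0,0,9],[0,0,0],0],[[0,0,4.5],[0,0,0],0],[[0,0,0],[0,0,0],0],[[0,0,0],[0,0,0],0]]'; python3 g.py 625 -77.5 11 160
```

```text
clock: 13.68
eef_pos: [0.626, -0.0776, 0.0126]
ee_rot: [180.0, 0.1, 160.1]
wrist_force: [0.7, 0.6, -0.2]
grip_width: 0.0587
grip_force: 43.4
clk 13.68 pos [626.  -77.6  12.6] rot [1.800e+02 1.000e-01 1.601e+02] j [-7 32 -6 52  0 13] w 58.7
tool shift [ 1.  -0.2  1.6] turn [0.  0.1 0.1]
```

```bash
python3 -m jog '[[[0,0,1.6],[0,0,0],0],[[0,0,0],[0,0,0],0],[[0,0,0],[0,0,0],0],[[0,0,0],[0,0,0],1],[[0,0,0],[0,0,0],1],[[0,0,0],[0,0,0],1],[[0,0,0],[0,0,0],1],[[0,0,0],[0,0,0],1],[[0,0,-20],[0,0,0],1],[[0,0,-32],[0,0,0],1],[[0,0,-32],[0,0,0],1],[[0,0,-15],[0,0,0],1],[[0,0,0],[0,0,0],1]]'; python3 g.py 451.5 14.5 105 159.5
```

```text
clock: 14.77
eef_pos: [0.6279, -0.0783, 0.1135]
ee_rot: [179.9, 0.4, 160.1]
wrist_force: [0.9, -0.2, 0.0]
grip_width: 0.0855
grip_force: 0.0
clk 14.77 pos [627.9 -78.3 113.5] rot [179.9   0.4 160.1] j [-7 27  2 64  0 13] w 85.5
tool shift [197.5  27.1   7.3] turn [0.1 0.4 0.6]
```

```bash
python3 -m jog '[[[16,2.5,0],[0,0,0],1],[[32,4.5,1],[0,0,0],1],[[34,5,1],[0,0,0],1],[[34,5,1],[0,0,0],1],[[34,4,1],[0,0,0],1],[[29,4,1],[0,0,0],1],[[17,2,0],[0,0,0],1],[[0,0,0],[0,0,0],1],[[0,0,0],[0,0,0],1],[[0,0,0],[0,0,0],1]]'; python3 g.py 451.5 14.5 7 160
python3 - <<'E'
from h import *
c=cap('wrist')
hsv=cv2.cvtColor(c['pixels'],cv2.COLOR_RGB2HSV)
m=cv2.inRange(hsv,(0,90,20),(12,255,130))
m[:, :150]=0;m[:, 480:]=0
cs,_=cv2.findContours(m,cv2.RETR_EXTERNAL,cv2.CHAIN_APPROX_NONE)
k=max(cs,key=cv2.contourArea);p=np.array([ray(c,*q[0],.026)[:2] for q in k],np.float32)*1000
print(cv2.boundingRect(k),cv2.minAreaRect(p))
cv2.imwrite('pics/w8.png',c['pixels'][:,:,::-1])
E
```

```text
clock: 15.6
eef_pos: [0.4515, 0.0141, 0.1042]
ee_rot: [180.0, 0.0, 160.1]
wrist_force: [-0.1, -0.5, -0.2]
grip_width: 0.0854
grip_force: 0.0
clk 15.60 pos [451.5  14.1 104.2] rot [180.    0.  160.1] j [  2  11 -24  55   0  22] w 85.4
tool shift [ 0.2  0.4 97.2] turn [0.  0.  0.1]
(269, 192, 100, 104) ((448.94287109375, 14.650161743164062), (59.71726608276367, 67.58109283447266), 69.95244598388672)
```

View pics/w8.png

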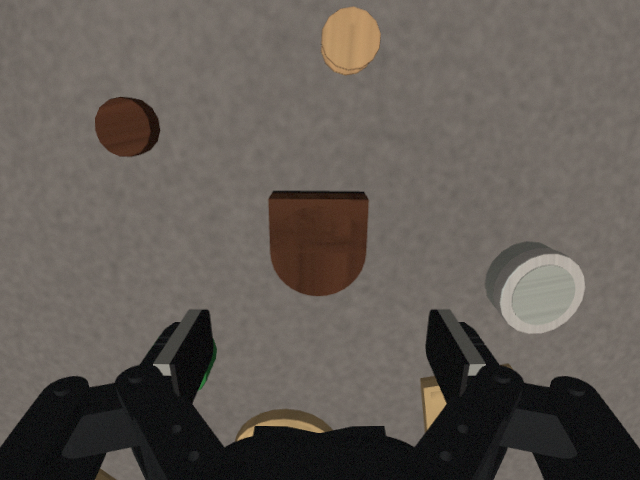

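The heel is square between the fingers, with its flat edge at the top (row 192) and the contour matching 60x64 mm. I grip about 8 mm toward the flat edge so that the pads sit on the straight sides.

```bash
python3 -m jog '[[[8,0.4,20],[0,0,0],1],[[0,0,26],[0,0,0],1],[[0,0,24],[0,0,0],1],[[0,0,17],[0,0,0],1],[[0,0,11],[0,0,0],1],[[0,0,0],[0,0,0],0],[[0,0,0],[0,0,0],0],[[0,0,0],[0,0,0],0],[[0,0,0],[0,0,0],0],[[0,0,0],[0,0,0],0],[[0,0,0],[0,0,0],0],[[0,0,0],[0,0,0],0]]' 40; python3 g.py 585.2 -307.2 85 160
```

```text
clock: 16.65
eef_pos: [0.4435, 0.0173, 0.0066]
ee_rot: [180.0, 0.0, 160.1]
wrist_force: [0.3, -0.1, -1.7]
grip_width: 0.059
grip_force: 44.1
clk 16.65 pos [443.5  17.3   6.6] rot [180.    0.  160.1] j [  2  17 -33  40   0  22] w 59.0
tool shift [-243.9 -256.7  -78.3] turn [0.  0.  0.1]
```

```bash
python3 -m jog '[[[0,0,-15],[0,0,0],0],[[0,0,-30],[0,0,0],0],[[-12,-13,-30],[0,0,0],0],[[-24,-26,-4],[0,0,0],0],[[-26,-27.7,0],[0,0,0],0],[[-26,-28,0],[0,0,0],0],[[-26,-28,0],[0,0,0],0],[[-26,-28,0],[0,0,0],0],[[-26,-28,0],[0,0,0],0],[[-26,-28,0],[0,0,-7],0],[[0,0,0],[0,0,-7],0],[[0,0,0],[0,0,-7],0],[[0,0,0],[0,0,-7],0],[[0,0,0],[0,0,-7],0],[[0,0,0],[0,0,-7],0],[[0,0,0],[0,0,0],0],[[0,0,0],[0,0,0],0]]'; python3 g.py 585.1 -313.3 85 202.9
```

```text
clock: 18.07
eef_pos: [0.5532, -0.2424, 0.0852]
ee_rot: [180.0, -0.0, -158.1]
wrist_force: [-0.6, -0.5, -1.7]
grip_width: 0.0589
grip_force: 44.2
clk 18.07 pos [ 553.2 -242.4   85.2] rot [ 180.    -0.  -158.1] j [-24  26  -5  60   0 -46] w 58.9
tool shift [ -3.2 -77.7   0.2] turn [ 0. -0. -1.]
```

```bash
python3 -m jog '[[[-1,-20,0],[0,0,-1],0],[[-1,-30,0],[0,0,0],0],[[-1,-20,0],[0,0,0],0],[[-0.2,-7.7,0],[0,0,0],0],[[0,0,0],[0,0,0],0],[[0,0,0],[0,0,0],0]]'; python3 g.py 585.1 -313.3 11 202.9
python3 -c "
from h import *
cap('wrist','w9.png')"
```

```text
clock: 18.57
eef_pos: [0.5858, -0.3124, 0.0848]
ee_rot: [179.9, -0.0, -157.1]
wrist_force: [-0.8, 0.6, -1.2]
grip_width: 0.0588
grip_force: 44.3
clk 18.57 pos [ 585.8 -312.4   84.8] rot [ 179.9   -0.  -157.1] j [-28  31   5  64   0 -51] w 58.8
tool shift [ 1.  -0.7 73.8] turn [ 0.1 -0.   0. ]
```

View pics/w9.png

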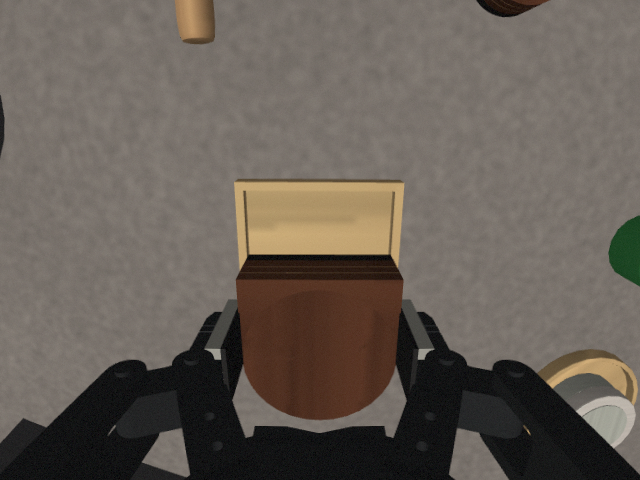

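The heel is square with and centred over the large tray (columns 237–403). The tin stands in the dish at lower right. I lower the heel.

```bash
python3 -m jog '[[[1,0,18],[0,0,0],0],[[0,0,22],[0,0,0],0],[[0,0,18],[0,0,0],0],[[0,0,10],[0,0,0],0],[[0,0,5.5],[0,0,0],0],[[0,0,0],[0,0,0],0],[[0,0,0],[0,0,0],0],[[0,0,0],[0,0,0],0]]'; python3 g.py 585 -313.3 10.6 202.9
```

```text
clock: 19.28
eef_pos: [0.586, -0.3133, 0.0127]
ee_rot: [-179.9, 0.0, -156.9]
wrist_force: [-0.0, -0.4, -1.3]
grip_width: 0.0591
grip_force: 44.4
clk 19.28 pos [ 586.  -313.3   12.7] rot [-179.9    0.  -156.9] j [-28  35   0  55   0 -51] w 59.1
tool shift [0.9 0.4 2.1] turn [-0.1  0.   0.2]
```

```bash
python3 -m jog '[[[0,0,2],[0,0,0],0],[[0,0,0],[0,0,0],0],[[0,0,0],[0,0,0],0],[[0,0,0],[0,0,0],1],[[0,0,0],[0,0,0],1],[[0,0,0],[0,0,0],1],[[0,0,0],[0,0,0],1],[[0,0,0],[0,0,0],1],[[0,0,-20],[0,0,0],1],[[0,0,-32],[0,0,0],1],[[0,0,-32],[0,0,0],1],[[0,0,-15],[0,0,0],1],[[0,0,0],[0,0,0],1]]'; python3 g.py 400.4 -278.7 105 201.1
```

```text
clock: 20.37
eef_pos: [0.5874, -0.3143, 0.1132]
ee_rot: [-179.7, 0.2, -156.9]
wrist_force: [0.7, 0.4, -1.0]
grip_width: 0.0853
grip_force: 0.0
clk 20.37 pos [ 587.4 -314.3  113.2] rot [-179.7    0.2 -156.9] j [-28  30   7  67   0 -51] w 85.3
tool shift [158.1 106.1   7. ] turn [-0.3  0.2  2. ]
```

```bash
python3 -m jog '[[[14,9.5,0],[0,0,0],1],[[27,18,1],[0,0,0],1],[[29,19.5,1],[0,0,0],1],[[29,19.5,2],[0,0,0],1],[[28,19,2],[0,0,0],1],[[20,13,1],[0,0,0],1],[[11,7.5,0],[0,0,0],1],[[0,0,0],[0,0,0],1],[[0,0,0],[0,0,0],1],[[0,0,0],[0,0,0],1]]'
python3 - <<'E'
from h import *
c=cap('wrist')
hsv=cv2.cvtColor(c['pixels'],cv2.COLOR_RGB2HSV)
m=cv2.inRange(hsv,(0,90,20),(12,255,130))
m[:, :150]=0;m[:, 480:]=0
cs,_=cv2.findContours(m,cv2.RETR_EXTERNAL,cv2.CHAIN_APPROX_NONE)
k=max(cs,key=cv2.contourArea);p=np.array([ray(c,*q[0],.026)[:2] for q in k],np.float32)*1000
print(cv2.boundingRect(k),cv2.minAreaRect(p))
a=p[np.argsort(k[:,0,1])[:40]]; 
cv2.imwrite('pics/w10.png',c['pixels'][:,:,::-1])
E
python3 g.py 400.4 -278.7 8.5 201.1
```

```text
clock: 21.2
eef_pos: [0.3994, -0.278, 0.1016]
ee_rot: [-180.0, 0.0, -156.9]
wrist_force: [0.1, 0.3, -0.4]
grip_width: 0.0854
grip_force: 0.0
(282, 207, 73, 79) ((397.8121032714844, -279.85614013671875), (50.39987564086914, 43.431644439697266), 21.166778564453125)
clk 21.25 pos [ 399.6 -278.   101.6] rot [-180.     0.  -156.9] j [-35  15 -20  56   0 -58] w 85.3
tool shift [-0.5 -0.9 93.1] turn [-0.  0.  2.]
```

View pics/w10.png

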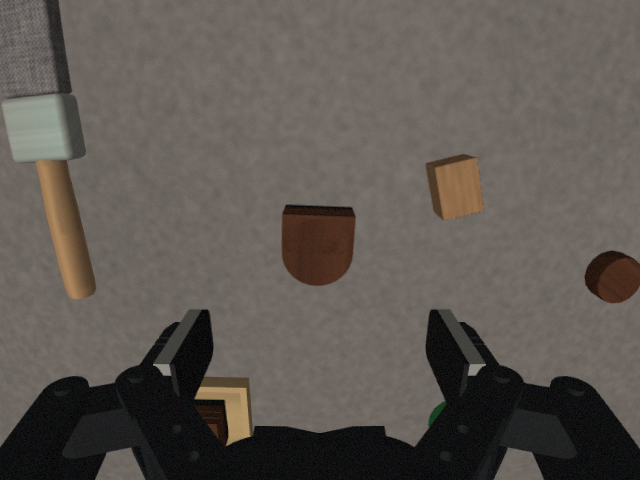

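The small heel at (318,245) is centred with its flat edge up, and needs a 2° turn. The wood block at (455,188) is clear of the fingers.

```bash
python3 -m jog '[[[4.5,-0.9,18],[0,0,2],1],[[0,0,25],[0,0,0],1],[[0,0,24],[0,0,0],1],[[0,0,16],[0,0,0],1],[[0,0,9.5],[0,0,0],1],[[0,0,0],[0,0,0],0],[[0,0,0],[0,0,0],0],[[0,0,0],[0,0,0],0],[[0,0,0],[0,0,0],0],[[0,0,0],[0,0,0],0],[[0,0,0],[0,0,0],0],[[0,0,0],[0,0,0],0],[[0,0,0],[0,0,0],0],[[0,0,0],[0,0,0],0]]' 40; python3 g.py 627.5 80.9 85 170
```

```text
clock: 22.42
eef_pos: [0.3957, -0.2808, 0.0104]
ee_rot: [-179.9, 0.1, -158.9]
wrist_force: [0.1, 0.2, 6.8]
grip_width: 0.0427
grip_force: 41.4
clk 22.42 pos [ 395.7 -280.8   10.4] rot [-1.799e+02  1.000e-01 -1.589e+02] j [-35  20 -27  42   0 -56] w 42.7
tool shift [-346.5  254.   -74.7] turn [-0.1  0.1 31.1]
```

```bash
python3 -m jog '[[[0,0,-15],[0,0,0],0],[[0,0,-30],[0,0,0],0],[[-10,7,-30],[0,0,0],0],[[-22,16,0],[0,0,0],0],[[-28,21,0],[0,0,0],0],[[-29,21,0],[0,0,0],0],[[-29,21,0],[0,0,0],0],[[-29,21,0],[0,0,0],0],[[-29,21,0],[0,0,0],0],[[-29,21,0],[0,0,0],0],[[-29,21,0],[0,0,0],0],[[-29,21,0],[0,0,0],0],[[-28,21,0],[0,0,0],0],[[-25,19,0],[0,0,0],0],[[0,0,0],[0,0,6.2],0],[[0,0,0],[0,0,6.2],0],[[0,0,0],[0,0,6.2],0],[[0,0,0],[0,0,6.2],0],[[0,0,0],[0,0,6.2],0],[[0,0,0],[0,0,0],0]]'; python3 g.py 627.6 80.9 85 170
```

```text
clock: 24.08
eef_pos: [0.6065, 0.049, 0.0844]
ee_rot: [-180.0, 0.0, 169.8]
wrist_force: [-0.3, 0.1, -0.4]
grip_width: 0.0429
grip_force: 41.0
clk 24.08 pos [606.5  49.   84.4] rot [-180.     0.   169.8] j [ 5 26 -4 60  0 15] w 42.9
tool shift [-15.1  35.1  -0.6] turn [-0.   0.  -0.2]
```

```bash
python3 -m jog '[[[-7.5,17.5,0],[0,0,0],0],[[-7.5,17.5,0],[0,0,0],0],[[0,0,0],[0,0,0],0],[[0,0,0],[0,0,0],0],[[0,0,0],[0,0,0],0]]'; python3 g.py 627.6 80.9 14.4 170
python3 -c "
from h import *
cap('wrist','w11.png')"
```

```text
clock: 24.5
eef_pos: [0.627, 0.0806, 0.0841]
ee_rot: [-180.0, -0.0, 170.2]
wrist_force: [-0.0, -0.1, -0.9]
grip_width: 0.0433
grip_force: 41.0
clk 24.50 pos [627.   80.6  84.1] rot [-180.    -0.   170.2] j [ 7 28  0 61  0 17] w 43.3
tool shift [-0.6  0.4 69.7] turn [-0.  -0.   0.2]
```

View pics/w11.png

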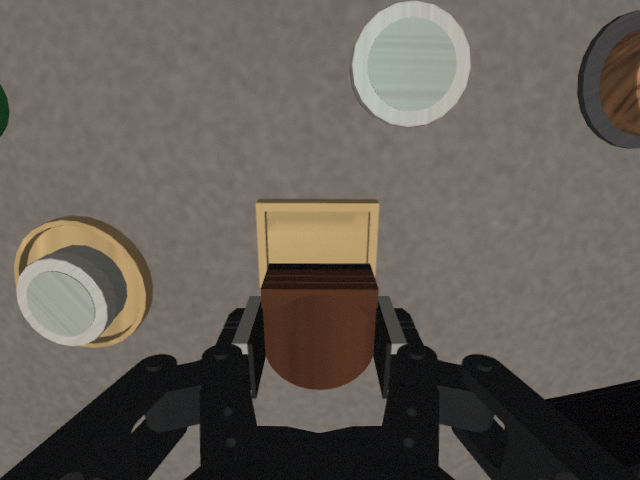

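The heel is square with and centred over the small tray (columns 257–379), and the tin stands in the dish. I lower it.

```bash
python3 -m jog '[[[-0.5,0.4,18],[0,0,0],0],[[0,0,22],[0,0,0],0],[[0,0,17],[0,0,0],0],[[0,0,8],[0,0,0],0],[[0,0,4.5],[0,0,0],0],[[0,0,0],[0,0,0],0],[[0,0,0],[0,0,0],0],[[0,0,0],[0,0,0],0]]'; python3 g.py 627.6 80.9 14.4 170
```

```text
clock: 25.22
eef_pos: [0.6284, 0.081, 0.0155]
ee_rot: [180.0, 0.1, 170.1]
wrist_force: [-0.3, -0.8, -0.0]
grip_width: 0.0431
grip_force: 41.1
clk 25.22 pos [628.4  81.   15.5] rot [1.800e+02 1.000e-01 1.701e+02] j [ 7 32 -5 53  0 17] w 43.1
tool shift [ 0.8 -0.2  1.1] turn [0.  0.1 0.1]
```

Release, rise, pull back from the workspace, then check with the top camera.

```bash
python3 -m jog '[[[0,0,1],[0,0,0],0],[[0,0,0],[0,0,0],0],[[0,0,0],[0,0,0],1],[[0,0,0],[0,0,0],1],[[0,0,0],[0,0,0],1],[[0,0,0],[0,0,0],1],[[0,0,0],[0,0,0],1],[[0,0,-20],[0,0,0],1],[[0,0,-32],[0,0,0],1],[[0,0,-35],[0,0,0],1],[[15,0,-35],[0,0,0],1],[[35,0,-20],[0,0,0],1],[[40,0,0],[0,0,0],1],[[40,0,0],[0,0,0],1],[[40,0,0],[0,0,0],1],[[40,0,0],[0,0,0],1],[[35,0,0],[0,0,0],1],[[25,0,0],[0,0,0],1],[[0,0,0],[0,0,0],1],[[0,0,0],[0,0,0],1]]'
sed -e "s/^seeds=.*/seeds={'hl':(482,214,.017),'hs':(300,196,.017),'tin':(374,199,.018),'ws':(203,231,.051)}/" -e "s/^bg=.*/bg=im/" -e "s/^m=((d.*/S=hsv[...,1];V=hsv[...,2];H=hsv[...,0]\nmasks={'hl':(S>110)\&(V<125),'hs':(S>110)\&(V<125),'tin':(S<70)\&(V>120),'ws':(S>110)\&(H<18)}/" m.py > f.py
python3 - <<'E'
from h import *
c=cap('top');hsv=cv2.cvtColor(c['pixels'],cv2.COLOR_RGB2HSV)
T={'hl':(482,214,.017,(592.5,-310.2)),'hs':(300,196,.017,(632.5,80)),'tin':(374,199,.018,(625.2,-77.5)),'wheels':(203,231,.036,(556,287.5))}
for n,(u,v,z,t) in T.items():
    m=cv2.inRange(hsv,(0,0,150),(180,75,255)) if n=='tin' else cv2.inRange(hsv,(0,90,20),(12,255,130 if n[0]=='h' else 255))
    w=np.zeros_like(m);cv2.circle(w,(u,v),34 if n!='tin' else 18,255,-1);m&=w
    cs,_=cv2.findContours(m,cv2.RETR_EXTERNAL,cv2.CHAIN_APPROX_NONE)
    k=max(cs,key=cv2.contourArea);p=np.array([ray(c,*q[0],z)[:2] for q in k],np.float32)*1000
    r=cv2.minAreaRect(p);print(n,np.round(np.subtract(r[0],t),1),np.round(r[1],1),round(r[2],1))
s=telemetry.read_state();print(s['clock'],s['eef_pos'],s['wrist_force'])
E
```

```text
clock: 26.88
eef_pos: [0.3612, 0.128, 0.1562]
ee_rot: [180.0, 0.1, 170.2]
wrist_force: [0.8, -0.6, 0.5]
grip_width: 0.0855
grip_force: 0.0
hl [ 1.9 -0.2] [62.  66.2] 23.4
hs [2.  2.4] [43.7 47.8] 80.9
tin [ 2.9 -0.8] [58.  59.4] 0.0
wheels [13.7 13. ] [14.3  9.8] 56.8
26.9333 [0.36240397 0.1280084  0.15620696] [ 0.9382787  -0.57181166  0.17552677]
```

```bash
rm f.py
python3 - <<'E'
from h import *
c=cap('top');m=cv2.inRange(cv2.cvtColor(c['pixels'],cv2.COLOR_RGB2HSV),(0,100,50),(20,255,255))
w=np.zeros_like(m);cv2.circle(w,(203,231),34,255,-1);m&=w
cs,_=cv2.findContours(m,cv2.RETR_EXTERNAL,cv2.CHAIN_APPROX_NONE)
k=max(cs,key=cv2.contourArea)
for z in(.03,.036,.066):
    p=np.array([ray(c,*q[0],z)[:2] for q in k],np.float32)*1000;r=cv2.minAreaRect(p);print(z,np.round(r[0],1),np.round(r[1],1))
E
```

```text
0.03 [556.6 286.2] [66.2 61.2]
0.036 [555.9 284.7] [65.9 60.9]
0.066 [552.1 277.3] [64.1 59.3]
```

```bash
python3 -c "
from plant import order
print(order.sign_off())"
```

```text
the job is handed in; nothing more can be done
None
```

I handed the job in at about 27 s: both wheels are on the post with the large one underneath, each heel lies flat in its own tray, and the tin stands in the dish, with the gripper open and clear of everything. My last camera measurements put the heels and tin within about 3 mm of their tray and dish centres; sign-off returned no verdict.

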